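# Fit the newly cast cup to the rotating desk organiser and hold it turned to the front

### The arm

A 6-joint arm with a two-finger parallel gripper is mounted at the origin on the work surface. World frame = base frame: x ahead of the robot, y to its left, z up, the work surface at z = 0. Lengths are in m, angles in rad, forces in N, time in s.
With the tool pointing down it reaches from about 0.35 to 0.975 m from the base axis. Payload 4.9 kg.
Tool frame: the origin (TCP) lies at the very end of the fingers, on their centre line; the grasp point (between the pads) lies 19 mm behind it; z points along the fingers, y is the line along which they close (so a half turn about z gives the same grasp; the last joint's range is limited). The gripper opens to 85 mm and grips with 20 to 120 N. Pads are 22 mm wide; open, the fingers measure 114 mm over their backs; the gripper's body (76 mm by 85 mm) begins 54 mm behind the grasp point. The pads swing forward as they close: fully open they stand 13 mm farther back than shut.
Start: joints at [1.123, 0.053, 1.613, -0, 1.476, -0.119], TCP at [0.202, 0.592, 0.231] pointing down, gripper open.
Joint ranges: [-3.01, 3.01], [-1.01, 2.22], [0.06, 2.58], [-1.02, 4.17], [0.09, 2.62], [-3.14, 3.14]. Speed limits (rad/s): [2.57, 2.57, 3.14, 3.14, 3.14, 3.14].

### API

Orientations are given as a unit quaternion [w, x, y, z].
In Python, from plant import manip gives the robot as it stands.
- The arm moves only by the tool play_rows, never from a script. Its argument "series" is a list that holds one entry, the list of rows, each a list of 7 numbers: the shift along the world's x, y, z in m, then the turn, a rotation vector about the world's x, y, z in degrees, then the opening, from 0 (shut) to 1 (fully open). In form: [[[dx, dy, dz, rx, ry, rz, grip], ...]]. A call has 1 to 10 rows; each row shifts and turns the commanded pose from where the row before left it; what a row does not reach is not made up. A row lasts 1/10 s, in which the tool goes at most 50 mm and 8.59 degrees, less where a joint would pass 70% of its speed; a pose out of reach is approached as far as the arm can. A call with a gripper value outside its range is refused whole. The fingers move at their own pace and stop on an object; the grip force is fixed at half the most. Time passes only in rows, so rows that do not move let the fingers close. It gives the time, the measured TCP pose, the force, the opening and the grip force at its end, in the units of the state.
- manip.state(): the state, without advancing time (a new reading comes with each control period).
- manip.grab_frame(name): name is "scene" or "top"; returns a dict with "frame" (384x512x3 uint8, blue, green, red), "mtx" (3x3 intrinsics, pixels), "k1" (the pictures are not rectified: a ray, as slopes to the right and down, at radius r is drawn at 1 + k1 r^2 times it, then the intrinsics apply), "R" (3x3) and "t" (3): a world point X has camera coordinates R X + t. Camera axes: x right, y down, z forward; pixel columns grow to the right and rows downward; lengths in m; the calibration is good to about 2 mm. A picture is of the moment at which its call begins. There is no depth.
- manip.job_done(): hands the job in; it is judged then, once.
The state is a dict: "time": time; "joint_pos": joint angles; "joint_vel": joint speeds; "joint_efforts": joint torques, N m; "tool_pos": TCP position; "tool_rot": TCP orientation; "contact_force": force on the tool from outside, world axes, zero at the start; "ft_torque": the same for the moment, N m; "gripper_width": opening from 0.0 (shut) to 1.0 (fully open); "grasp_force": force on a finger pad.
Only numpy, scipy, OpenCV 4.12 (cv2) and the standard library are available. Lean on these libraries where they do the work, as an engineer would, in place of code of your own. Each camera call takes 0.05 s, during which the arm holds its last target. There are 200 camera calls.

### The job

The rotating desk organiser has lost a cup and a replacement has just been cast: lift the new cup out of the open mould, set it down (do not drop it) upright and fully home in the organiser's one empty seat, and let go of it. The turntable must end up turned, smoothly and without flinging it round, so that the new cup stands squarely at the front, at the middle of the pen trough; finish while still gripping the turntable itself, best by its centre grip, holding it still there so that I can fill the cup. Leave everything else on the desk where it is.

Things in the scene. Friction and masses are not known exactly. Their poses are not given: they have to be found in the camera images.
- cup_center (a point): Centre (on the axis, half-way up) of the newly cast cup: plain stone-coloured open round cup, 70 mm high, outside diameter 47 mm at the foot growing evenly to 55 mm at the rim, wall 5 mm, about 0.12 kg; z is its axis. It starts standing loosely in the mould with its upper 44 mm showing; grip it across the outside near the rim.
- mould: Lower half of the casting mould, fast on the desk: pale grey silicone block 110 x 110 x 38 mm, origin at the centre of its underside. Round cavity in the middle, open upwards, 53 mm wide, 26 mm deep (floor 12 mm above the desk); low keys (to 42 mm above the desk) near the corners of its top. The upper half lies about 145 mm off along its +x.
- organiser: Fixed foot of the rotating desk organiser, fast on the desk: grey disc of 204 mm diameter, 14 mm high, origin at the centre of its underside, on the turning axis. Its front is its own -x direction, roughly towards the robot: there the pen trough (200 mm along y, 45 mm along x, 22 mm high, centred 136 mm from the axis) is joined to it.
- turntable: White turntable, 212 mm across, 8 mm thick, origin on the vertical turning axis at its underside, 16 mm above the desk. Turns without end either way, slight friction (0.05 N m), stays where left. The empty seat lies towards its own -x; low dishes (36 mm over the origin) 72 deg either side of it, taller tubes (pens to 96 mm) 144 deg either side. Axes matching the organiser's: seat at the front.
- seat (a point): The one empty place on the turntable: low round collar, 54 mm inside, flaring to 59 mm at its mouth, 16 mm high. This point is the centre of its floor, 24 mm above the desk, 72 mm from the turning axis; the cup's foot rests on it when fully home. Axes are those of the turntable: outward from the turning axis is -x.
- grip (a point): Centre grip of the turntable, on the turning axis: upright flat white bar, 12 mm thick along the turntable's x (the line from the axis to the seat), 50 mm long along its y, 36 mm high, on a slim column. This point is 120 mm above the desk, 15 mm below the bar's top; pinch it from above across the thickness and turn the wrist.
- mould_top: Bystander: upper half of the mould lying near the lower half, cavity up, loose: pale grey block 100 x 100 x 55 mm with a core standing in the middle up to 73 mm; origin at the centre of its underside. Leave it alone.
- paperweight: Bystander: green glass dome paperweight, 68 mm diameter, 41 mm high, origin under its centre.
- sharpener: Bystander: red plastic pencil sharpener, 26 x 42 x 30 mm high, origin under its centre.
- phone_stand: Bystander: dark hard silicone phone stand, 85 x 75 mm foot, 90 mm high, origin under its centre.
- eraser: Bystander: white eraser, 22 x 55 x 13 mm high, origin under its centre.
- tape_roll: Bystander: roll of clear tape lying flat, 86 mm diameter, 24 mm high, origin under its centre.
Things that resemble listed ones, but are neither listed nor needed, are in the scene too. Leave any brown or purple look-alike of the part that bears cup_center alone.

How it is judged:
On the way, in this order (a step that is already met when the one before it is completed fails the run):
1. the cup is gripped and lifted clear out of the mould (height (world z) of cup_center above 0.085 m and contact force between the fingers and cup above 0.5 N), for 0.1 s.
2. the cup stands upright and fully home in the empty seat and has been let go (horizontal distance between cup_center and seat below 0.007 m and z of cup_center in the frame of seat below 0.04 m and angle between cup_center's own z axis and vertical below 0.12 rad and contact force between the fingers and cup below 0.1 N), for 0.3 s.
At the end, for the whole second after the job is handed in: Cup upright (7 deg) and home in the seat (centred within 7 mm, foot within 5 mm of its floor); the seat is at the front, within 12 mm sideways (9.5 deg) of the middle of the pen trough; the fingers still hold the turntable itself (over 2 N) and it is at rest (horizontal distance between cup_center and seat below 0.007 m and z of cup_center in the frame of seat below 0.04 m and angle between cup_center's own z axis and vertical below 0.12 rad and x of seat in the frame of organiser below -0.05 m and y of seat in the frame of organiser between -0.012 and 0.012 m and contact force between the fingers and turntable above 2 N and angular speed of turntable below 0.08 rad/s); the arm keeps its last pose, push and grip.
It fails at once if the cup is dropped or thrown (contact force between the fingers and cup below 0.05 N and linear speed of cup above 0.6 m/s).
It fails at once if the turntable is flung round (angular speed of turntable above 4 rad/s).
It fails at once if a bystander is moved by more than 30 mm (distance of any of mould_top, paperweight, sharpener, phone_stand, eraser, tape_roll from where it was at the start of the episode above 0.03 m).
It also fails if it takes over 72 s, if anything falls off the work surface, if the arm or the gripper's body presses on something with over 40 N, if the wrist force passes 120 N, or if a joint passes its speed limit or range.

## Working session

There is one attempt and no reset: what is moved stays moved. The work goes in short steps, Python scripts to look and compute and a tool call to move; the robot and the scene stay as the last step left them, time stands still between calls to the robot, and variables do not carry over. Pictures are saved under pics/ and viewed, at most 10 in all, crops included, and the job is handed in when it is done.

Besides the shell and the picture viewer there is one more tool, called after "Request:" as name([rows], argument=value, ...), one row to a line, values as JSON. play_rows: Moves the arm, as the interface text tells. Its arguments: {"type":"object","properties":{"series":{"type":"array"}},"required":["series"]}

```bash
mkdir -p pics
cat > h.py <<'E'
import numpy as np, cv2
from plant import manip
def grab(n,f=None):
    d=manip.grab_frame(n)
    if f: cv2.imwrite('pics/'+f,d['frame'])
    np.savez('pics/'+n+'.npz',**{k:np.array(v) for k,v in d.items()})
    return d
def ray(d,u,v):
    K=np.array(d['mtx']);p=np.array([(u-K[0,2])/K[0,0],(v-K[1,2])/K[1,1]]);q=p.copy()
    for _ in range(30): q=p/(1+float(d['k1'])*(q@q))
    R=np.array(d['R']);t=np.array(d['t']).ravel()
    return -R.T@t, R.T@np.array([q[0],q[1],1])
def onz(d,u,v,z):
    c,r=ray(d,u,v); return c+r*(z-c[2])/r[2]
def proj(d,X):
    x=np.array(d['R'])@np.array(X)+np.array(d['t']).ravel();q=x[:2]/x[2];q=q*(1+float(d['k1'])*(q@q))
    K=np.array(d['mtx']);return np.array([K[0,0]*q[0]+K[0,2],K[1,1]*q[1]+K[1,2]])
E
python3 - <<'E'
from h import *
for n in('scene','top'):
    d=grab(n,n+'0.png'); print(n,ray(d,256,192)[0],ray(d,256,192)[1],d['k1'])
print(manip.state())
E
```

```text
scene [1.17351216 0.71435286 1.0317634 ] [-0.45102665 -0.51346541 -0.73044371] -0.0639452231924767
top [0.3397573  0.00302756 1.37024303] [ 1.38335806e-01  6.73952536e-04 -9.90586564e-01] 0.01957217538160681
{'time': 0.1, 'joint_pos': array([ 1.12298999e+00,  5.32940634e-02,  1.61419007e+00,  8.22532067e-06,
        1.47600109e+00, -1.19032572e-01]), 'joint_vel': array([ 0.00053907, -0.00160123, -0.00458247,  0.000958  ,  0.00150888,
       -0.00120374]), 'joint_efforts': array([-8.56994266e-04, -3.94904423e+01, -3.71361959e+01, -1.66577938e-04,
        3.95604133e-03,  1.72956870e-06]), 'tool_pos': array([0.20156641, 0.5909941 , 0.23016403]), 'tool_rot': array([-2.68549357e-04,  1.63647822e-01,  9.86518370e-01, -9.07386031e-04]), 'contact_force': array([ 0.32074924, -0.40581606, -0.19359735]), 'ft_torque': array([ 0.01110631,  0.01046794, -0.0321715 ]), 'grasp_force': 0.0, 'gripper_width': 1.0002648783768022}
```

View pics/top0.png

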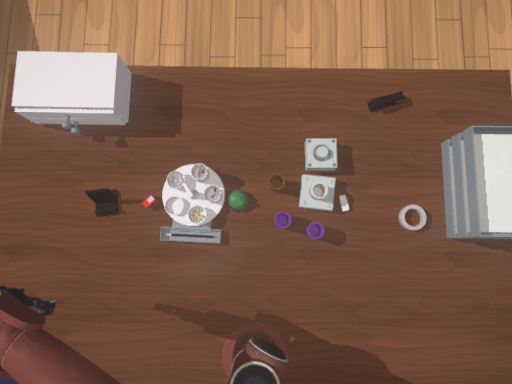

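View pics/scene0.png

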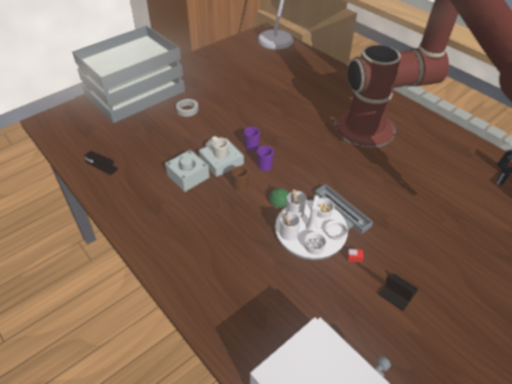

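The top view shows the new cup in the mould at about (319,191), the turntable at (194,195), the trough at (191,236) and the mould top at (321,153). I'll enlarge both areas.

Run:
```python
import cv2,numpy as np
a=cv2.imread('pics/top0.png');b=cv2.imread('pics/scene0.png')
c=cv2.resize(a[155:245,150:236],None,fx=6,fy=6,interpolation=cv2.INTER_CUBIC)
e=cv2.resize(a[130:220,290:350],None,fx=4.4,fy=4.4,interpolation=cv2.INTER_CUBIC)
o=np.zeros((540,c.shape[1]+e.shape[1],3),np.uint8);o[:,:c.shape[1]]=c;o[:e.shape[0],c.shape[1]:]=e
cv2.imwrite('pics/c1.png',o)
c=cv2.resize(b[180:265,265:375],None,fx=5,fy=5,interpolation=cv2.INTER_CUBIC)
cv2.imwrite('pics/c2.png',c)
```

```text
(no output)
```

View pics/c1.png

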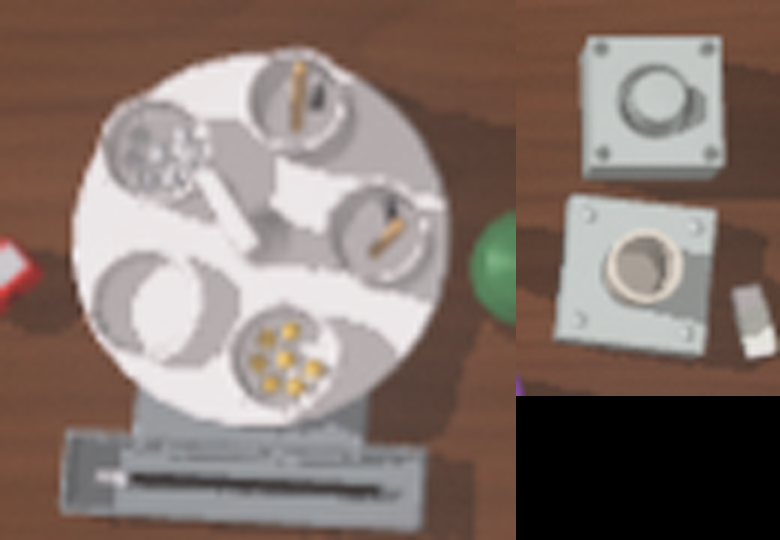

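View pics/c2.png

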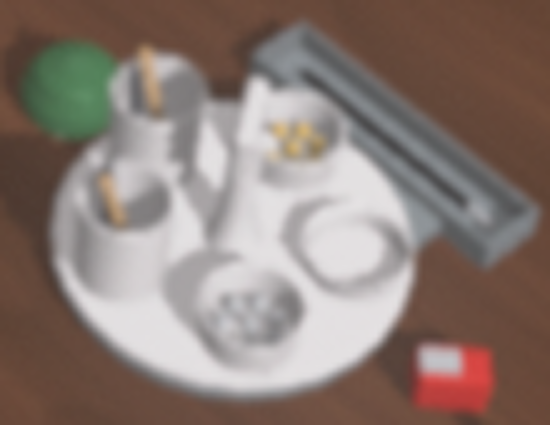

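The turntable's seat is empty at lower left (crop c1 (165,310), full ≈(177,206)). The bar runs (205,175)→(250,250) in the crop, and the cup rim is at full ≈(319.3,190.7). Next I'll turn these into world points.

```bash
cat > m.py <<'E'
from h import *
d=dict(np.load('pics/top.npz'));im=d['frame'];hsv=cv2.cvtColor(im,cv2.COLOR_BGR2HSV)
def circ(P):
    A=np.c_[P,np.ones(len(P))];s=np.linalg.lstsq(A,(P**2).sum(1),rcond=None)[0];c=s[:2]/2
    return c,np.sqrt(s[2]+c@c)
def C(x,y,f,ox,oy): return (x+.5)/f-.5+ox,(y+.5)/f-.5+oy
W=lambda pts,z:np.array([onz(d,*p,z)[:2] for p in pts])
# turntable: light pixels, outline
m=((hsv[...,1]<40)&(hsv[...,2]>150)).astype(np.uint8);m[:150]=0;m[226:]=0;m[:,:155]=0;m[:,230:]=0
cn=max(cv2.findContours(m,0,2)[0],key=cv2.contourArea)[:,0].astype(float);P=W(cn,.024)
for _ in range(8):
    c,r=circ(P);e=abs(np.hypot(*(P-c).T)-r);P=P[e<max(.003,np.percentile(e,85))]
print('tt',c,r,len(P));tt=c
bar=W([C(*p,6,150,155) for p in[(203,172),(252,252)]],.135)
v=bar[1]-bar[0];print('bar mid',bar.mean(0),'len',np.hypot(*v),'dir',np.degrees(np.arctan2(v[1],v[0])))
s=W([C(165,309,6,150,155)],.036)[0];print('seat',s,s-tt,np.hypot(*(s-tt)),np.degrees(np.arctan2(*(s-tt)[::-1])))
t=W([C(*p,6,150,155) for p in[(65,430),(425,448),(422,530),(60,512)]],.022);print('trough',t,t.mean(0),t.mean(0)-tt)
# cup rim
f=lambda x,y:C(x-516,y,4.4,290,130)
rim=W([f(*p) for p in[(604,268),(684,264),(645,229),(643,306)]],.082);print('rim',rim,rim.mean(0),np.ptp(rim,0))
b=W([f(*p) for p in[(568,195),(716,209),(706,355),(555,338)]],.038);print('mould',b.mean(0),np.hypot(*(b-b[[1,2,3,0]]).T),np.degrees(np.arctan2(*(b[0]-b[3])[::-1])))
k=W([C(*p,1,0,0) for p in [(199,172),(213.5,194)]],.08);print('tubes',k)
print('others',W([(238,199),(149,201),(344,203),(321,153),(277,183),(283,220),(315,230)],.03).round(3).tolist())
E
python3 m.py
```

```text
tt [0.51714864 0.21817199] 0.10467052796190165 64
bar mid [0.51581962 0.21702208] len 0.049578263896372154 dir -146.86709371967189
seat [0.47489405 0.26661728] [-0.04225459  0.0484453 ] 0.06428372419142404 131.0953407148668
trough [[0.40788084 0.32194938]
 [0.40066625 0.12110528]
 [0.35548796 0.12147944]
 [0.36262443 0.32232819]] [0.38166487 0.22171557] [-0.13548377  0.00354358]
rim [[ 0.52699143 -0.16981873]
 [ 0.53081709 -0.22871567]
 [ 0.55655621 -0.20030058]
 [ 0.49921867 -0.19821725]] [ 0.52839585 -0.19926306] [0.05733754 0.05889694]
mould [ 0.52930139 -0.20017731] [0.1135439  0.11257723 0.11450778 0.11074338] -5.316975022246858
tubes [[0.58334433 0.19134113]
 [0.51142363 0.14167681]]
others [[0.502, 0.064], [0.491, 0.363], [0.494, -0.292], [0.665, -0.217], [0.559, -0.067], [0.434, -0.087], [0.402, -0.194]]
```

Axis ≈(0.517,0.217). The bar and the tubes both put the seat at ≈123° and the front at ≈178°, so about +55° of turning. The cup is at ≈(0.529,-0.200), which agrees with the mould centre. Moving above the cup.

Request:
play_rows([
  [[0.018,-0.044,0,0,0,0.8,1],[0.018,-0.044,0,0,0,0.8,1],[0.018,-0.044,0,0,0,0.8,1],[0.018,-0.044,0,0,0,0.8,1],[0.018,-0.044,0,0,0,0.8,1],[0.018,-0.044,0,0,0,0.8,1],[0.018,-0.044,0,0,0,0.8,1],[0.018,-0.044,0,0,0,0.8,1],[0.018,-0.044,0,0,0,0.8,1]],
])

```text
time: 1.0
tool_pos: [0.3638, 0.1937, 0.231]
tool_rot: [0.0, 0.101, 0.995, 0.0]
contact_force: [0.6, 0.7, 0.5]
gripper_width: 1.0
grasp_force: 0.0
```

Request:
play_rows([
  [[0.018,-0.044,0,0,0,0.8,1],[0.018,-0.044,0,0,0,0.8,1],[0.018,-0.044,0,0,0,0.8,1],[0.018,-0.044,0,0,0,0.8,1],[0.018,-0.044,0,0,0,0.8,1],[0.018,-0.044,0,0,0,0.8,1],[0.018,-0.044,0,0,0,0.8,1],[0.018,-0.044,0,0,0,0.8,1],[0,0,0,0,0,0,1],[0,0,0,0,0,0,1]],
])

```text
time: 2.0
tool_pos: [0.5075, -0.1572, 0.2304]
tool_rot: [-0.001, 0.047, 0.999, 0.001]
contact_force: [-0.5, -0.1, -0.0]
gripper_width: 1.005
grasp_force: 0.0
```

Request:
play_rows([
  [[0.0107,-0.0214,0,0,0,0,1],[0.0107,-0.0214,0,0,0,0,1],[0,0,-0.04,0,0,0,1],[0,0,-0.04,0,0,0,1],[0,0,-0.02,0,0,0,1],[0,0,0,0,0,0,1],[0,0,0,0,0,0,1]],
])

```text
time: 2.7
tool_pos: [0.5292, -0.1983, 0.1318]
tool_rot: [0.0, 0.045, 0.999, 0.0]
contact_force: [0.7, -0.0, 0.4]
gripper_width: 1.003
grasp_force: 0.0
```

Run:
```python
from h import *
d=grab('scene');s=manip.state();print(s['tool_pos'])
u,v=proj(d,[.529,-.2,.06]);print(u,v, proj(d,[.529,-.2,.082]),proj(d,s['tool_pos']))
u,v=int(u),int(v)
a=cv2.resize(d['frame'][v-40:v+35,u-40:u+40],None,fx=4,fy=4,interpolation=cv2.INTER_CUBIC)
t=dict(np.load('pics/scene.npz'))
x=int(265);b=cv2.resize(d['frame'][180:270,270:375],None,fx=4,fy=4,interpolation=cv2.INTER_CUBIC)
o=np.zeros((360,740,3),np.uint8);o[:300,:320]=a;o[:360,320:740]=b;cv2.imwrite('pics/c3.png',o);print(u-40,v-40)
```

```text
[ 0.53006552 -0.19888049  0.13316107]
221.0803796027837 147.5409272432824 [220.75863441 142.55329652] [219.93519048 130.83721216]
181 107
```

View pics/c3.png

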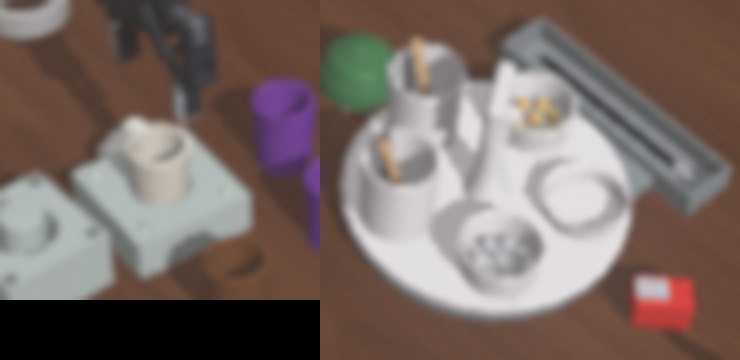

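The open fingers straddle the cup. The rim centre is seen at (220.6,142.4) against a predicted (220.8,142.6), so it agrees. The seat's collar mouth is at ≈(334.2,229.4) in the scene view. Descending and gripping.

Request:
play_rows([
  [[0,-0.001,-0.03,0,0,0,1],[0,0,-0.03,0,0,0,1],[0,0,-0.024,0,0,0,1],[0,0,0,0,0,0,1],[0,0,0,0,0,0,0.3],[0,0,0,0,0,0,0.3],[0,0,0,0,0,0,0.3],[0,0,0,0,0,0,0.3],[0,0,0,0,0,0,0.3],[0,0,0,0,0,0,0.3]],
])

```text
time: 3.75
tool_pos: [0.5313, -0.2013, 0.0508]
tool_rot: [0.002, 0.046, 0.999, -0.001]
contact_force: [-1.9, 0.6, 6.8]
gripper_width: 0.615
grasp_force: 62.3
```

Run:
```python
from h import *
s=dict(np.load('pics/scene.npz'));t=dict(np.load('pics/top.npz'))
tt=np.array([.5165,.2175])
print('scene seat',onz(s,334.1,229.3,.040),'top',onz(t,177.1,206.1,.040))
for a in(121,123,125,127,131):
    p=[*(tt+.072*np.array([np.cos(np.radians(a)),np.sin(np.radians(a))])),.04];print(a,p[:2],proj(s,p),proj(t,p))
# bar top ends in scene crop
W=np.array([onz(s,270+(x-320)/4,180+y/4,.135)[:2] for x,y in[(507,70)]]);print('bar top in scene',W)
# dish centres, rims z .052 : yellow/clear in top and scene
f=lambda x,y:((x+.5)/6-.5+150,(y+.5)/6-.5+155); g=lambda x,y:(270+(x-320+.5)/4-.5,180+(y+.5)/4-.5)
for n,p,q,z in(('yel',(286,357),(543,98),.052),('clear',(155,150),(500,242),.052)):
    for w,P in(('t',onz(t,*f(*p),z)),('s',onz(s,*g(*q),z))):
        e=P[:2]-tt;print(n,w,P[:2],np.hypot(*e),np.degrees(np.arctan2(e[1],e[0])))
```

```text
scene seat [0.48616389 0.2744677  0.04      ] top [0.47443405 0.26576913 0.04      ]
121 [np.float64(0.47941725860647605), np.float64(0.2792160456505521)] [336.89781407 229.08116272] [173.12648651 204.55286253]
123 [np.float64(0.477285989478918), np.float64(0.2778842808920705)] [337.04736045 228.42556281] [173.4967215  205.19589628]
125 [np.float64(0.4752024965827246), np.float64(0.2764789471888074)] [337.16641892 227.76498507] [173.88992923 205.82526212]
127 [np.float64(0.4731693183330525), np.float64(0.2750017567234051)] [337.25496303 227.10027379] [174.30564036 206.44017166]
131 [np.float64(0.46926374991268344), np.float64(0.2718390897760396)] [337.3405981  225.76181952] [175.20255121 207.62355429]
bar top in scene [[0.50499391 0.20936301]]
yel t [0.44781564 0.1960225 ] 0.0719640454407246 -162.63561408939458
yel s [0.44292928 0.19809919] 0.07608575633429585 -165.22723617735815
clear t [0.56179408 0.27301629] 0.07164922952872076 50.79002485671222
clear s [0.56431515 0.27010955] 0.07109186309410787 47.73329821794644
```

Gripped at 62 N. The dishes, bar and tubes all agree on a seat azimuth of ≈123°, so the seat is at ≈(0.477,0.278). Lifting and carrying.

Request:
play_rows([
  [[0,0,0.02,0,0,0,0.3],[0,0,0.03,0,0,0,0.3],[0,0,0.04,0,0,0,0.3],[0,0,0.04,0,0,0,0.3],[0,0,0.03,0,0,0,0.3],[0,0,0,0,0,0,0.3],[-0.003,0.02,0,0,0,-4,0.3],[-0.004,0.04,0,0,0,-4,0.3],[-0.004,0.04,0,0,0,-4,0.3],[-0.005,0.04,0,0,0,-4,0.3]],
])

```text
time: 4.75
tool_pos: [0.5124, -0.059, 0.2064]
tool_rot: [-0.0, 0.186, 0.983, 0.0]
contact_force: [0.6, 0.3, -0.3]
gripper_width: 0.616
grasp_force: 63.6
```

Request:
play_rows([
  [[-0.005,0.04,0,0,0,-4,0.3],[-0.005,0.04,0,0,0,-4,0.3],[-0.005,0.04,0,0,0,-4,0.3],[-0.005,0.04,0,0,0,-4,0.3],[-0.005,0.04,0,0,0,-4,0.3],[-0.005,0.04,0,0,0,-4,0.3],[-0.005,0.04,0,0,0,-4,0.3],[-0.003,0.04,0,0,0,-4,0.3],[-0.002,0.02,0,0,0,-3,0.3],[0,0,0,0,0,0,0.3]],
])

```text
time: 5.75
tool_pos: [0.4721, 0.2818, 0.2063]
tool_rot: [-0.001, 0.47, 0.883, -0.0]
contact_force: [0.5, 0.0, -0.9]
gripper_width: 0.615
grasp_force: 63.6
```

Run:
```python
from h import *
a=grab('top');s=grab('scene');S=manip.state();T=S['tool_pos'];print(T,S['tool_rot'],S['gripper_width'],S['grasp_force'])
P=[T[0],T[1],T[2]-.001];print(proj(a,P),proj(s,P))
u,v=proj(s,P).astype(int)
A=cv2.resize(a['frame'][155:245,145:236],None,fx=4,fy=4,interpolation=cv2.INTER_CUBIC)
B=cv2.resize(s['frame'][v-45:v+55,u-50:u+50],None,fx=4,fy=4,interpolation=cv2.INTER_CUBIC)
o=np.zeros((400,764,3),np.uint8);o[:360,:364]=A;o[:,364:]=B;cv2.imwrite('pics/c4.png',o);print(u-50,v-45)
```

```text
[0.47271776 0.27952256 0.20644788] [-2.28920950e-04  4.70612964e-01  8.82339427e-01 -7.21876315e-04] 0.6142228503730568 63.55960400076583
[161.4155989  200.74907792] [347.53842842 188.49293915]
297 143
```

View pics/c4.png

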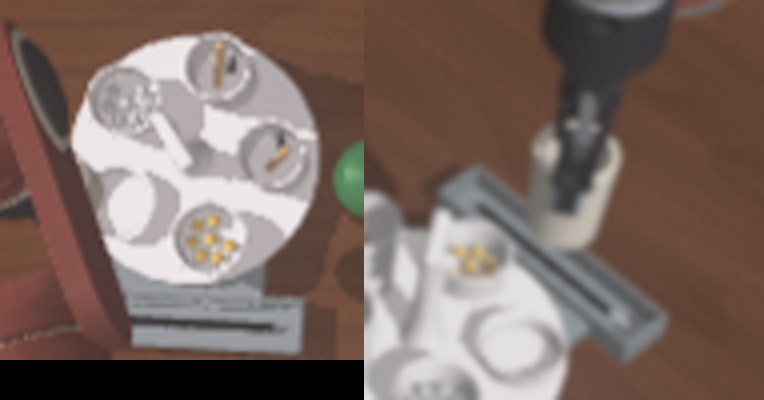

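The cup hangs upright between the fingers (scene crop rim 533–621, foot about 530–600). The top view is blocked by the forearm. Checking the cup's in-hand offset numerically.

Run:
```python
from h import *
s=dict(np.load('pics/scene.npz'));T=np.array([.4727,.2795,.2064])
hsv=cv2.cvtColor(s['frame'],cv2.COLOR_BGR2HSV)
for dz,r in((.031,.0275),(.012,.0264),(-.030,.024)):
    c=T+[0,0,dz];q=proj(s,c);L=s['R'].T@np.array([1,0,0])if 0 else np.array(s['R'])[0]
    L=L*[1,1,0];L/=np.linalg.norm(L)
    print(dz,q,'pred edges',proj(s,c-L*r),proj(s,c+L*r),'L',L)
    v=int(round(q[1]));row=hsv[v,335:365]
    print(v,s['frame'][v,328:366].sum(1).tolist())
```

```text
0.031 [349.48197041 179.90501097] pred edges [338.83129229 179.83540638] [360.10786447 179.97459749] L [-0.7555441   0.65509778  0.        ]
180 [238, 235, 233, 227, 225, 226, 227, 227, 228, 236, 282, 386, 473, 489, 524, 559, 534, 418, 267, 184, 187, 221, 246, 249, 239, 210, 186, 192, 237, 309, 427, 505, 450, 330, 247, 226, 226, 224]
0.012 [348.3162117  185.04838254] pred edges [338.21210664 184.98617845] [358.39825623 185.11021689] L [-0.7555441   0.65509778  0.        ]
185 [278, 255, 246, 238, 234, 232, 226, 224, 228, 233, 260, 293, 317, 338, 362, 358, 293, 211, 175, 175, 173, 171, 169, 167, 167, 178, 245, 344, 426, 504, 558, 528, 407, 283, 239, 232, 232, 238]
-0.03 [345.82952172 195.99438646] pred edges [336.87785252 195.94631181] [354.76428295 196.04158085] L [-0.7555441   0.65509778  0.        ]
196 [239, 282, 342, 390, 397, 377, 336, 303, 288, 296, 313, 329, 341, 358, 375, 383, 370, 350, 333, 320, 315, 360, 447, 513, 545, 555, 548, 505, 406, 300, 242, 238, 238, 241, 242, 246, 245, 245]
```

The cup sits about 2 mm outward of the TCP, consistent with the pick. Correcting and coming down part way.

Request:
play_rows([
  [[0.003,-0.002,-0.02,0,0,0,0.3],[0.003,-0.002,-0.03,0,0,0,0.3],[0,0,-0.03,0,0,0,0.3],[0,0,-0.02,0,0,0,0.3],[0,0,0,0,0,0,0.3],[0,0,0,0,0,0,0.3],[0,0,0,0,0,0,0.3]],
])

```text
time: 6.55
tool_pos: [0.4805, 0.2757, 0.1092]
tool_rot: [0.001, 0.472, 0.882, 0.001]
contact_force: [-0.2, -0.7, -1.4]
gripper_width: 0.618
grasp_force: 63.5
```

Run:
```python
from h import *
s=grab('scene');L=[]
for _ in range(5): L.append(manip.state()['tool_pos']);manip.grab_frame('top')
print(np.array(L).round(4))
B=cv2.resize(s['frame'][175:265,270:370],None,fx=6,fy=6,interpolation=cv2.INTER_CUBIC);cv2.imwrite('pics/c5.png',B)
T=L[0]
for a in(T+[-.0011,.0017,-.039],[.4773,.278,.04],[.4773,.278,.024]): print(proj(s,a),(proj(s,a)-[270,175]+.5)*6-.5)
```

```text
[[0.4805 0.2758 0.1094]
 [0.4804 0.2759 0.1093]
 [0.4802 0.276  0.1091]
 [0.48   0.276  0.1088]
 [0.4798 0.276  0.1084]]
[337.95509417 222.05117841] [410.23056503 284.80707046]
[337.07405419 228.45199677] [404.94432511 323.21198059]
[336.29939974 231.87577438] [400.29639841 343.75464628]
```

View pics/c5.png

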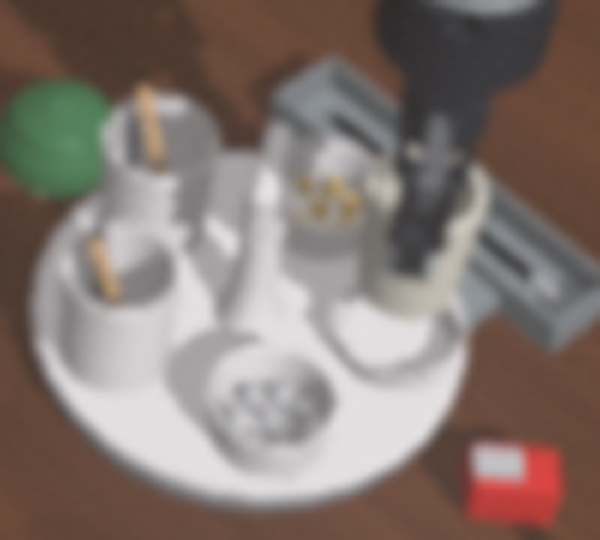

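The foot is seen at crop (408,290), and the collar lies directly beneath and in front as predicted, with its right edge at 462. The alignment is within the flared mouth's tolerance. Lowering gently.

Request:
play_rows([
  [[-0.001,-0.001,-0.01,0,0,0,0.3],[0,0,-0.01,0,0,0,0.3],[0,0,-0.008,0,0,0,0.3],[0,0,-0.004,0,0,0,0.3],[0,0,-0.004,0,0,0,0.3],[0,0,0,0,0,0,0.3]],
])

```text
time: 7.45
tool_pos: [0.4778, 0.2745, 0.0704]
tool_rot: [-0.0, 0.471, 0.882, -0.001]
contact_force: [-0.1, -0.6, -0.8]
gripper_width: 0.617
grasp_force: 63.6
```

Request:
play_rows([
  [[0,0,-0.003,0,0,0,0.3],[0,0,-0.003,0,0,0,0.3],[0,0,0,0,0,0,0.3]],
])

```text
time: 7.75
tool_pos: [0.478, 0.2746, 0.0649]
tool_rot: [-0.0, 0.471, 0.882, -0.0]
contact_force: [-0.6, 0.3, -0.8]
gripper_width: 0.613
grasp_force: 63.6
```

Request:
play_rows([
  [[0,0,-0.0015,0,0,0,0.3],[0,0,-0.001,0,0,0,0.3],[0,0,0,0,0,0,0.3]],
])

```text
time: 8.05
tool_pos: [0.4783, 0.2748, 0.0629]
tool_rot: [0.0, 0.471, 0.882, 0.0]
contact_force: [-1.4, 0.3, -1.3]
gripper_width: 0.613
grasp_force: 63.6
```

Request:
play_rows([
  [[0,0,-0.0015,0,0,0,0.3],[0,0,-0.0015,0,0,0,0.3],[0,0,0,0,0,0,0.3]],
])

```text
time: 8.35
tool_pos: [0.4803, 0.2757, 0.0626]
tool_rot: [0.002, 0.471, 0.882, 0.002]
contact_force: [-0.4, 0.7, 8.2]
gripper_width: 0.613
grasp_force: 64.1
```

Contact is 8 N at the predicted height, so the cup is home. Releasing gently and rising.

Request:
play_rows([
  [[0,0,0,0,0,0,0.66],[0,0,0,0,0,0,0.75],[0,0,0,0,0,0,0.82],[0,0,0,0,0,0,0.82],[0,0,0,0,0,0,0.82],[0,0,0,0,0,0,0.82]],
])

```text
time: 8.95
tool_pos: [0.4781, 0.2746, 0.0596]
tool_rot: [-0.0, 0.471, 0.882, -0.0]
contact_force: [0.5, 0.5, -0.1]
gripper_width: 0.819
grasp_force: 0.0
```

Request:
play_rows([
  [[0,0,0.02,0,0,0,0.82],[0,0,0.03,0,0,0,0.82],[0,0,0.04,0,0,0,0.82],[0,0,0.04,0,0,0,0.82],[0,0,0,0,0,0,0.82]],
])

```text
time: 9.45
tool_pos: [0.4818, 0.2762, 0.1975]
tool_rot: [0.004, 0.471, 0.882, 0.005]
contact_force: [1.1, 0.4, 0.7]
gripper_width: 0.82
grasp_force: 0.0
```

Run:
```python
from h import *
s=grab('scene');a=grab('top');S=manip.state();print(S['tool_pos'],S['tool_rot'])
A=cv2.resize(a['frame'][155:245,145:236],None,fx=4,fy=4,interpolation=cv2.INTER_CUBIC)
B=cv2.resize(s['frame'][165:265,270:370],None,fx=4,fy=4,interpolation=cv2.INTER_CUBIC)
o=np.zeros((400,764,3),np.uint8);o[:360,:364]=A;o[:,364:]=B;cv2.imwrite('pics/c6.png',o)
```

```text
[0.47893449 0.27498211 0.19128812] [0.00095985 0.47130516 0.88196897 0.00111981]
```

View pics/c6.png

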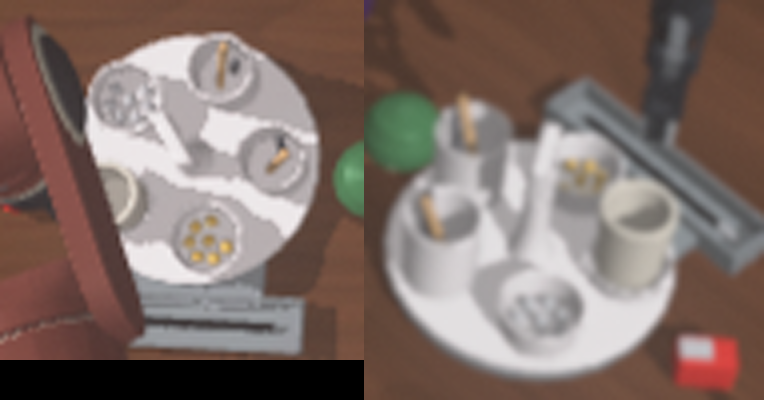

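The cup stands upright in the collar and is released (scene crop (636,235)); nothing else has moved. Now moving over the centre grip while turning the wrist -90°.

Request:
play_rows([
  [[0.004,-0.006,0,0,0,-7.5,0.7],[0.004,-0.006,0,0,0,-7.5,0.7],[0.004,-0.006,0,0,0,-7.5,0.7],[0.004,-0.006,0,0,0,-7.5,0.7],[0.004,-0.006,0,0,0,-7.5,0.6],[0.004,-0.006,0,0,0,-7.5,0.6],[0.004,-0.006,0,0,0,-7.5,0.6],[0.004,-0.006,0,0,0,-7.5,0.6],[0.004,-0.006,0,0,0,-7.5,0.6],[0.0015,-0.0035,0,0,0,-7.5,0.6]],
])

```text
time: 10.55
tool_pos: [0.5147, 0.2164, 0.1871]
tool_rot: [-0.0, 0.912, 0.41, -0.002]
contact_force: [-0.2, 0.0, 0.1]
gripper_width: 0.601
grasp_force: 0.0
```

Request:
play_rows([
  [[0,0,0,0,0,-7.5,0.6],[0,0,0,0,0,-7.5,0.6],[0,0,0,0,0,0,0.6],[0,0,0,0,0,0,0.6],[0,0,0,0,0,0,0.6],[0,0,0,0,0,0,0.6]],
])

```text
time: 11.15
tool_pos: [0.5155, 0.2172, 0.1894]
tool_rot: [-0.0, 0.957, 0.291, -0.0]
contact_force: [-0.3, -0.3, 1.2]
gripper_width: 0.597
grasp_force: 0.0
```

Run:
```python
from h import *
s=grab('scene');S=manip.state();q=S['tool_rot'];print(S['tool_pos'],q,2*np.degrees(np.arctan2(q[2],q[1]))-90,S['joint_pos'])
B=cv2.resize(s['frame'][150:265,265:365],None,fx=5,fy=5,interpolation=cv2.INTER_CUBIC)
cv2.imwrite('pics/c7.png',B)
```

```text
[0.51560309 0.217185   0.18955788] [-2.15643398e-05  9.56791813e-01  2.90773777e-01 -1.91888526e-04] -56.1914261792361 [ 2.65637480e-01 -7.36718942e-02  1.80879886e+00  3.22619991e-05
  1.40685056e+00  1.24635761e+00]
```

View pics/c7.png

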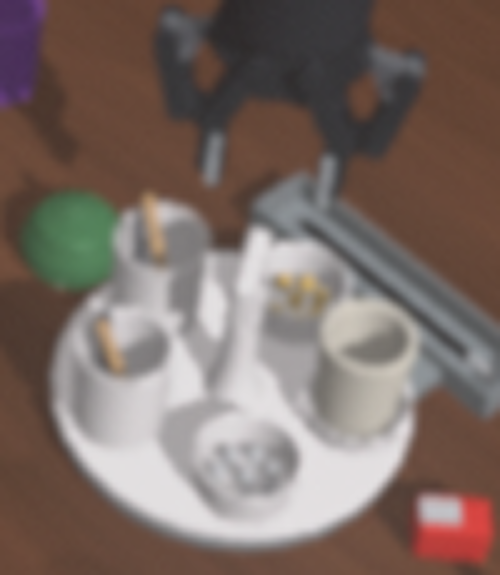

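The fingers sit either side of the bar (tips at (212,180) and (325,195), bar at (255,255)), and the cup is upright in its seat. Descending and pinching.

Request:
play_rows([
  [[0,0,-0.03,0,0,0,0.6],[0,0,-0.03,0,0,0,0.6],[0,0,-0.027,0,0,0,0.6],[0,0,0,0,0,0,0.6],[0,0,0,0,0,0,0.6]],
])

```text
time: 11.7
tool_pos: [0.5156, 0.2172, 0.103]
tool_rot: [-0.0, 0.957, 0.291, -0.0]
contact_force: [-0.1, -0.3, -0.2]
gripper_width: 0.601
grasp_force: 0.0
```

Request:
play_rows([
  [[0,0,0,0,0,0,0.4],[0,0,0,0,0,0,0.3],[0,0,0,0,0,0,0.2],[0,0,0,0,0,0,0.1],[0,0,0,0,0,0,0],[0,0,0,0,0,0,0],[0,0,0,0,0,0,0],[0,0,0,0,0,0,0],[0,0,0,0,0,0,0]],
])

```text
time: 12.6
tool_pos: [0.5178, 0.2164, 0.1053]
tool_rot: [0.001, 0.957, 0.29, 0.002]
contact_force: [0.9, -5.3, 4.9]
gripper_width: 0.181
grasp_force: 58.5
```

Gripping the bar at 58 N. Turning +55° smoothly.

Request:
play_rows([
  [[0,0,0,0,0,1,0],[0,0,0,0,0,2,0],[0,0,0,0,0,3,0],[0,0,0,0,0,3,0],[0,0,0,0,0,3,0],[0,0,0,0,0,3,0],[0,0,0,0,0,3,0],[0,0,0,0,0,3,0],[0,0,0,0,0,3,0],[0,0,0,0,0,3,0]],
])

```text
time: 13.6
tool_pos: [0.5178, 0.2164, 0.1053]
tool_rot: [0.002, 0.862, 0.507, 0.002]
contact_force: [1.7, -5.1, 5.1]
gripper_width: 0.185
grasp_force: 58.6
```

Request:
play_rows([
  [[0,0,0,0,0,3,0],[0,0,0,0,0,3,0],[0,0,0,0,0,3,0],[0,0,0,0,0,3,0],[0,0,0,0,0,3,0],[0,0,0,0,0,3,0],[0,0,0,0,0,3,0],[0,0,0,0,0,3,0],[0,0,0,0,0,3,0],[0,0,0,0,0,1,0]],
])

```text
time: 14.6
tool_pos: [0.5179, 0.2164, 0.1054]
tool_rot: [0.002, 0.714, 0.7, 0.001]
contact_force: [1.5, -4.8, 5.1]
gripper_width: 0.183
grasp_force: 58.6
```

Request:
play_rows([
  [[0,0,0,0,0,0,0],[0,0,0,0,0,0,0],[0,0,0,0,0,0,0],[0,0,0,0,0,0,0]],
])

```text
time: 15.0
tool_pos: [0.5179, 0.2164, 0.1053]
tool_rot: [0.002, 0.715, 0.699, 0.001]
contact_force: [1.2, -5.6, 4.9]
gripper_width: 0.182
grasp_force: 58.6
```

Run:
```python
from h import *
s=grab('scene');a=grab('top');S=manip.state();q=S['tool_rot'];print(S['tool_pos'],2*np.degrees(np.arctan2(q[2],q[1]))-90,S['grasp_force'],S['contact_force'])
A=cv2.resize(a['frame'][155:245,145:236],None,fx=4,fy=4,interpolation=cv2.INTER_CUBIC)
B=cv2.resize(s['frame'][165:265,270:370],None,fx=4,fy=4,interpolation=cv2.INTER_CUBIC)
o=np.zeros((400,764,3),np.uint8);o[:360,:364]=A;o[:,364:]=B;cv2.imwrite('pics/c8.png',o)
f=np.radians(178.2);p=np.array([.5165,.2175])+.072*np.array([np.cos(f),np.sin(f)])
for z in(.094,.026):
  w=proj(a,[*p,z]);w2=proj(s,[*p,z]);print(z,w,((w-[145,155])+.5)*4-.5,w2,((w2-[270,165])+.5)*4-.5+[364,0])
```

```text
[0.51789162 0.2164031  0.1053617 ] -1.234383299573821 58.55878293514252 [ 2.19338892 -4.83241886  5.37028302]
0.094 [187.85942742 213.90140478] [172.93770967 237.10561911] [332.2345697  199.04026416] [614.43827882 137.66105666]
0.026 [191.23843056 215.61463952] [186.45372222 243.95855807] [329.24687911 214.2100081 ] [602.48751643 198.34003238]
```

View pics/c8.png

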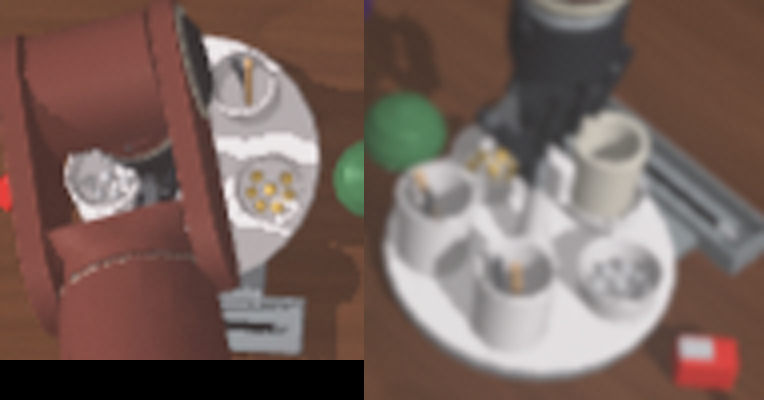

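The cup rim is at crop (612,138) against a predicted (614,138). A cross-check with the visible dish will confirm the angle.

Run:
```python
from h import *
a=dict(np.load('pics/top.npz'));s=dict(np.load('pics/scene.npz'));tt=np.array([.5165,.2175])
for n,P in(('yel',onz(a,212.2,201.7,.052)),('cup',onz(s,270+(612-364+.5)/4-.5,165+138.5/4-.5,.094))):
    e=P[:2]-tt;print(n,e,np.hypot(*e),np.degrees(np.arctan2(e[1],e[0])))
```

```text
yel [-0.02706755 -0.06931396] 0.07441153631293647 -111.33096624476485
cup [-0.07036584  0.00133096] 0.0703784284711158 178.91638938416332
```

```bash
python3 -c "
from h import *
print(manip.job_done())"
```

```text
the job is handed in; nothing more can be done
None
```

The new cup is in the empty seat, upright and released; the turntable is turned so the cup measures within about 2° of the middle of the pen trough, and the gripper is holding it there by the centre grip; I handed the job in at about 15 s, but no verdict came back.

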